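Press a plaster cast home on the sprung model seat and hold it

TASK

Take hold of the orange tab, tip the loose lid of the model seat up, tab side first and clearly aslant while its far edge still rests on the rim, then lift it off, lay it flat and right way up on the worktop and let go of it. Then pick up the plaster dental cast, bring it upright and centred over the blue sprung plunger inside the seat and press it down gently until it bears firmly on the three brass stops. Finish while still holding the cast pressed there, and leave the yellow bur block, the green bowl and the phone where they are.

Things in the scene. Friction and masses are not known exactly. Their poses are not given: they have to be found in the camera images.
- model_seat: round aluminium fixture fixed to the worktop: flange 152 mm across and 6 mm high, ring wall of outer diameter 132, inner diameter 120, rim 40 mm above the worktop, inner floor 8 mm above it, open on top once the lid is off. Origin: centre of its underside, on the worktop; z up. At its centre is the plunger, round it the stops
- stops: three fixed brass pillars 8 mm across, on a circle of radius 20 mm round the seat's axis; their flat tops, the hard stop, are 20 mm above the worktop. Origin: same point as model_seat
- plunger (a joint): sprung vertical plunger with a blue round pad 18 mm across in the middle of the seat. 0 = fully up (pad top 32 mm above the worktop), grows downward in m; level with the stops at 0.012; own end of travel 0.016. Its spring pushes back with 3.2 N at 0 and 8 N at 0.012 (400 N/m), more than the cast weighs
- lid: loose white round dust lid, 136 mm across, 0.12 kg: a 6 mm disc over a 4 mm deep, 112 mm wide spigot that sits loosely in the ring (disc underside on the rim). Origin: centre of the spigot's underside, 36 mm above the worktop when seated, 0 when lying on the worktop; z points up, disc top at z = 10 mm. The tab stands on top near the -x edge, turned roughly towards the robot
- lid_tab (a point): middle of the orange upright tab on the lid, at lid x = -50, z = 28 mm. The tab is 10 mm thick (lid y), 26 mm long (lid x, the radial direction) and rises from the disc top at z = 10 to z = 41 mm; pinch it across its 10 mm thickness from above
- lid_far (a point): point of the lid's disc underside at the edge farthest from the tab, at lid x = +66, z = 4 mm; 40 mm above the worktop when seated
- cast: loose cream plaster dental cast, 67 x 68 x 30 mm, about 0.16 kg, standing on its flat base on the worktop, left or right of the seat. Origin: centre of its underside, z up. The graspable base is a block 17 mm high, x -30 to +33 mm, y -34 to +34 mm (only the teeth rise to 30 mm); pinch it across x (63 mm) from above. It fits in the ring in any yaw
- bur_block: yellow bur block with a few burs, 56 x 56 x 26 mm, bystander, on the other side of the seat from the cast. Origin: centre of its underside. The worktop farther left than cast and block (about 0.54 m ahead and 0.40 m left of the robot) is always free, room enough for the lid
- bowl: green rubber mixing bowl, 125 mm across, 81 mm high, bystander behind the work, to the left. Origin: centre of its underside
- phone: flat black phone, 150 x 78 x 11 mm, bystander behind the seat. Origin: centre of its underside
Things that resemble listed ones, but are neither listed nor needed, are in the scene too. What is shaped like the cast but turquoise is not meant.

How it is judged (in metres and radians):
On the way, in this order (a step that is already met when the one before it is completed fails the run):
1. the lid is tipped up by hand, tab side first, by more than about 9 degrees while its far edge is still down by the rim (angle between lid's own z axis and vertical above 0.16 rad and z of lid_far in the frame of model_seat below 0.055 m and horizontal distance between lid and model_seat below 0.04 m and contact force between the fingers and lid above 0.3 N), for 0.1 s.
2. the lid lies flat, right way up, on the worktop and is let go (height (world z) of lid below 0.01 m and angle between lid's own z axis and vertical below 0.08 rad and contact force between each of the arm, the fingers and lid below 0.1 N and linear speed of lid below 0.02 m/s), for 0.2 s.
At the end, for the whole second after the job is handed in: The cast, held by the fingers (over 3 N), bears on the stops with over 1.5 N: underside within 1.5 mm of their tops, plunger down at least 10.5 mm, within 10 mm of the seat's axis, tilt under 0.05 rad, still. The lid lies flat, right way up on the worktop, not touched by the fingers (z of cast in the frame of model_seat between 0.0175 and 0.0215 m and horizontal distance between cast and model_seat below 0.01 m and angle between cast's own z axis and vertical below 0.05 rad and value of joint plunger above 0.0105 m and contact force between cast and stops above 1.5 N and contact force between the fingers and cast above 3 N and linear speed of cast below 0.01 m/s and height (world z) of lid below 0.01 m and angle between lid's own z axis and vertical below 0.08 rad and contact force between the fingers and lid below 0.1 N); the arm keeps its last pose, push and grip.
It fails at once if the cast is rammed onto the stops (more than 45 N) (contact force between cast and stops above 45 N).
It fails at once if the cast is tipped over (angle between cast's own z axis and vertical above 0.6 rad).
It fails at once if a bystander is moved by more than 30 mm (distance of any of bur_block, bowl, phone from where it was at the start of the episode above 0.03 m).
It also fails if it takes over 64 s, if anything falls off the work surface, if the arm or the gripper's body presses on something with over 40 N, if the wrist force passes 120 N, or if a joint passes its speed limit or range.

ROBOT

A 6-joint arm with a two-finger parallel gripper is mounted at the origin on a cart in front of the work surface, level with it; the furniture and walls round the work are solid. World frame = base frame: x ahead of the robot, y to its left, z up, the work surface at z = 0. Lengths are in mm, angles in rad, forces in N, time in s.
With the tool pointing down it reaches from about 275 to 825 mm from the base axis. Payload 5.2 kg.
Tool frame: the origin (TCP) lies at the very end of the fingers, on their centre line; the grasp point (between the pads) lies 19 mm behind it; z points along the fingers, y is the line along which they close (so a half turn about z gives the same grasp; the last joint's range is limited). The gripper opens to 93 mm and grips with 3 to 60 N. Pads are 15 mm wide; open, the fingers measure 128 mm over their backs; the gripper's body (75 mm by 188 mm) begins 65 mm behind the grasp point.
Start: joints at [-1.324, 0.259, 1.535, -0, 1.348, -0.203], TCP at [239.152, -495.289, 218.653] pointing down, gripper open.
Joint ranges: [-3.14, 3.14], [-0.91, 2.08], [0.19, 2.58], [-1.22, 4.36], [0.22, 2.71], [-3.12, 3.12]. Speed limits (rad/s): [2.57, 2.57, 3.14, 3.14, 3.14, 3.14].

INTERFACE

Orientations are given as [roll, pitch, yaw] about the fixed x, y, z axes, in that order (R = Rz(yaw) Ry(pitch) Rx(roll)).
In Python, from bench import robot gives the robot as it stands. The module is installed in compiled form; this text tells all that it offers. Calls block until the motion is done:
- robot.move_ptp(position, orientation): joint-space move of the TCP to a pose.
- robot.move_linear(position, ori=None, speed=150, f_stop=None): straight line of the TCP; ori=None keeps the orientation; speed is the mean speed in mm/s. With f_stop (N) it stops when the force on the tool has changed by that much, and returns True; else False.
- robot.move_j(angles): joint-space move.
- robot.move_gripper(opening): opening from 0.0 (shut) to 1.0 (fully open); the grip force is fixed at half the most; returns when the fingers have stopped.
- robot.sleep(seconds).
- robot.inverse_kinematics(position, orientation): joint angles nearest the present ones, or None.
- robot.get_image(name): name is "side" or "top" or "wrist"; returns a dict with "img" (400x640x3 uint8, blue, green, red), "fovy" (degrees; the focal length in pixels is half the picture's height over the tangent of half this angle, whatever the lens; pixels are square), "cx", "cy" (the principal point, pixels), "eye" and "orientation" of the camera in the world. Camera axes: x right, y down, z forward; pixel columns grow to the right and rows downward; lengths in mm; the calibration is good to about 2 mm. The wrist camera is an equidistant fisheye: a pixel r from the principal point sees the ray r / f radians off the axis. A picture is of the moment at which its call begins. There is no depth.
A pose or a line that the arm cannot do raises robot.MotionError and nothing moves.
- robot.hand_in(): hands the job in; it is judged then, once.
Readings, each from a call of its own:
- robot.current_t(): time.
- robot.current_qpos(): joint angles.
- robot.current_joint_vel(): joint speeds.
- robot.current_joint_efforts(): joint torques, N m.
- robot.current_tcp_pos(): TCP position.
- robot.current_eef_rot(): TCP orientation.
- robot.current_contact_force(): force on the tool from outside, world axes, zero at the start.
- robot.current_ft_torque(): the same for the moment, N m.
- robot.current_gripper_width(): opening from 0.0 (shut) to 1.0 (fully open).
- robot.current_finger_force(): force on a finger pad.
Only numpy, scipy, OpenCV 4.12 (cv2) and the standard library are available. Lean on these libraries where they do the work, as an engineer would, in place of code of your own. Each camera call takes 0.05 s, during which the arm holds its last target. There are 200 camera calls.

## Working session

There is one attempt and no reset: what is moved stays moved. The work goes in short steps, each a Python script; the robot and the scene stay as the last script left them, time stands still between calls to the robot, and variables do not carry over. Pictures are saved under pics/ and viewed, at most 10 in all, crops included, and the job is handed in when it is done.

```bash
mkdir -p pics; cat > h.py <<'E'
import numpy as np, cv2
from scipy.spatial.transform import Rotation as R
from bench import robot
def rot(o): 
    o=np.array(o,float)
    return o if o.shape==(3,3) else R.from_euler('xyz',o).as_matrix()
def f_of(d): return 200/np.tan(np.radians(d['fovy'])/2)
def ray(d,u,v,fish=False):
    f=f_of(d); x=(u-d['cx'])/f; y=(v-d['cy'])/f
    if fish:
        r=np.hypot(x,y); s=np.sin(r)/max(r,1e-9); c=np.array([x*s,y*s,np.cos(r)])
    else: c=np.array([x,y,1.])
    return np.array(d['eye']), rot(d['orientation'])@c
def plane(d,u,v,z,fish=False):
    e,r=ray(d,u,v,fish); return (e+r*(z-e[2])/r[2])[:2]
E
python3 - <<'E'
from h import *
for n in ("top","side"):
    d=robot.get_image(n); cv2.imwrite(f'pics/{n}0.png',d['img'])
    print(n,d['fovy'],d['cx'],d['cy'],d['eye'],d['orientation'])
print(robot.current_eef_rot(),robot.current_t())
E
```

```text
top 51.18336283106035 321.6913740326602 200.59280787671955 [ 452.74377295  -53.87640981 1192.60473589] [-3.06671094e+00 -2.97818319e-03 -1.57276367e+00]
side 48.812709224595864 311.30829108941106 194.52888333444776 [504.29506679 803.20913526 737.50525441] [-2.21649678 -0.00315754 -3.109185  ]
[-3.14001310e+00 -3.18995228e-04  4.49786036e-01] 0.1
```

View pics/top0.png

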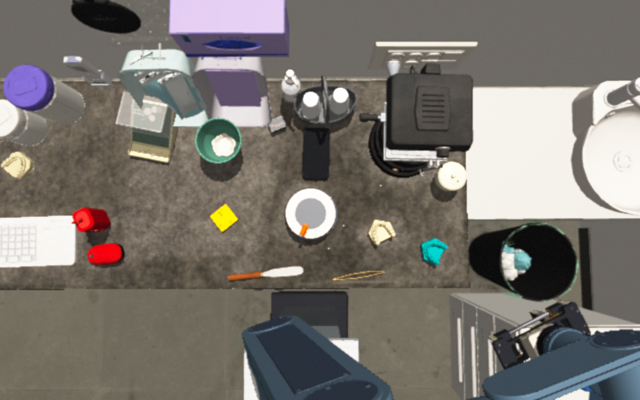

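View pics/side0.png

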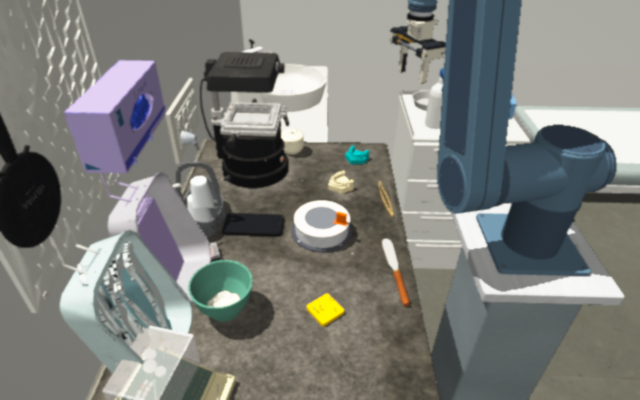

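The top view shows the lidded seat at about (310,214), the orange tab at (304,230), the cream cast at (381,232), the turquoise decoy at (433,251) and the yellow block at (223,217). The side view agrees: tab at (341,219), cast at (341,182). Next I'll measure these and take a closer look with the wrist camera.

```bash
python3 - <<'E'
from h import *
d=robot.get_image("top"); im=d['img']; hsv=cv2.cvtColor(im,cv2.COLOR_BGR2HSV)
def cen(mask,box):
    m=np.zeros(mask.shape,np.uint8); x0,y0,x1,y1=box; m[y0:y1,x0:x1]=mask[y0:y1,x0:x1]
    n,l,s,c=cv2.connectedComponentsWithStats(m); k=1+np.argmax(s[1:,4]); return c[k],s[k]
ins=lambda lo,hi:cv2.inRange(hsv,lo,hi)
c,s=cen(ins((3,150,120),(20,255,255)),(280,180,350,245)); print('tab',c,s,plane(d,*c,64))
white=ins((0,0,150),(179,40,255))|ins((0,0,110),(179,60,255))
m=np.zeros(white.shape,np.uint8); m[180:245,275:345]=white[180:245,275:345]
cs=max(cv2.findContours(m,0,2)[0],key=cv2.contourArea); h=cv2.convexHull(cs); print('lid',cv2.minEnclosingCircle(h),plane(d,*cv2.fitEllipse(h)[0],46))
c,s=cen(ins((15,30,120),(35,140,255)),(360,212,402,250)); print('cast',c,s,plane(d,*c,20))
c,s=cen(ins((22,150,120),(35,255,255)),(200,195,245,240)); print('block',c,s,plane(d,*c,26))
print('red etc',plane(d,124,250,10),plane(d,200,250,0),'knife',plane(d,300,270,5),plane(d,228,277,5))
robot.move_ptp([430,-100,330],[np.pi,0,np.pi/2]); print(robot.current_t())
w=robot.get_image("wrist"); cv2.imwrite('pics/w0.png',w['img']); print(w['fovy'],w['eye'],w['orientation'],robot.current_eef_rot())
E
```

```text
tab [303.69354839 229.48387097] [300 224   9  12  62] [459.38475677  -8.72925174]
lid ((301.6897888183594, 212.82803344726562), 34.69795227050781) [504.60437622  -9.52148038]
cast [381.45838668 231.68245839] [360 216  42  33 781] [ 453.07410314 -224.80749922]
block [223.51785714 217.53348214] [210 204  28  28 448] [493.32038713 216.58169405]
red etc [403.15214333 498.42019865] [402.28179887 287.83035091] knife [345.91176241   3.88910482] [326.87141763 206.24851561]
1.8083
65.70646984690485 [431.18890432 -20.06339846 496.36994785] [ 2.84361933e+00 -2.20803694e-04 -2.60312576e-03] [-3.14080828e+00 -1.00803537e-04  1.56905978e+00]
```

View pics/w0.png

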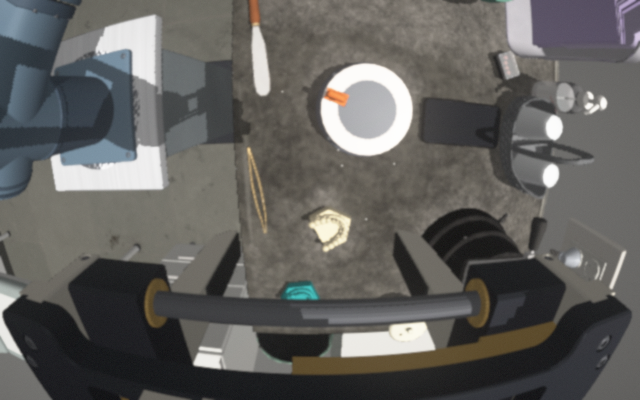

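The wrist view shows the lid disc at (367,109), the tab at (336,97) and the cast at (330,230) with its arch pointing right and up. I'll take precise fits and enlarge the cast.

```bash
cat >> h.py <<'E'
def big(mask,box):
    m=np.zeros(mask.shape,np.uint8); x0,y0,x1,y1=box; m[y0:y1,x0:x1]=mask[y0:y1,x0:x1]
    return max(cv2.findContours(m,cv2.RETR_EXTERNAL,cv2.CHAIN_APPROX_NONE)[0],key=cv2.contourArea)[:,0,:].astype(float)
def proj(d,c,z,fish=True): return np.array([plane(d,u,v,z,fish) for u,v in c],np.float32)
E
python3 - <<'E'
from h import *
w=robot.get_image("wrist"); im=w['img']; hsv=cv2.cvtColor(im,cv2.COLOR_BGR2HSV)
wm=cv2.inRange(hsv,(0,0,190),(179,45,255))
c=big(wm,(300,50,430,170)); P=proj(w,c,46); h=cv2.convexHull(P); print('lid',cv2.minEnclosingCircle(h),cv2.fitEllipse(h))
c=big(cv2.inRange(hsv,(3,150,120),(20,255,255)),(310,80,360,115)); P=proj(w,c,77); print('tab',len(c),cv2.minAreaRect(P),P.min(0),P.max(0)); print(proj(w,c,46).mean(0))
cm=cv2.inRange(hsv,(12,25,130),(40,160,255)); c=big(cm,(300,200,360,260)); P=proj(w,c,17)
print('cast',cv2.minAreaRect(P),P.min(0),P.max(0)); print(cv2.approxPolyDP(cv2.convexHull(P),4,True)[:,0])
v=cv2.resize(im[190:265,290:380],None,fx=8,fy=8,interpolation=cv2.INTER_CUBIC); cv2.imwrite('pics/c0.png',v)
E
```

```text
lid ((505.0343017578125, -28.54442596435547), 68.30196380615234) ((505.14471435546875, -28.49810028076172), (135.7260284423828, 136.23960876464844), 163.49534606933594)
tab 50 ((457.0687255859375, -11.265231132507324), (12.874531745910645, 25.7839412689209), 68.79930877685547) [443.84995 -21.61239] [470.59317    -1.4558958]
[459.10266  -10.688374]
cast ((452.28948974609375, -225.54798889160156), (74.15621185302734, 101.93576049804688), 4.306527614593506) [ 414.668   -275.08722] [ 491.6863  -175.75488]
[[ 434.773   -175.75488]
 [ 414.69308 -217.9123 ]
 [ 426.10495 -266.8266 ]
 [ 478.37585 -273.17902]
 [ 491.6863  -255.7982 ]
 [ 488.11346 -207.49983]
 [ 464.16714 -179.28693]]
```

View pics/c0.png

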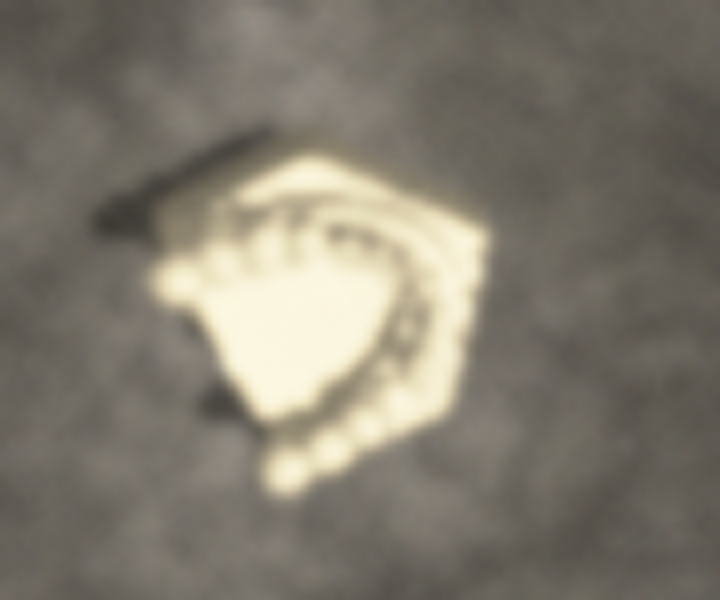

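The cast's arch opens to the lower left, with its x axis at about +30° yaw. The fit puts the lid centre at (505,-28.5) with radius 68, and the lid yaw is about -20°. Next I'll grip the tab and tip the lid about its far rim.

```bash
cat >> h.py <<'E'
C=np.array([505.,-28.5]); YL=-0.35
ex=np.array([np.cos(YL),np.sin(YL),0]); ey=np.array([-np.sin(YL),np.cos(YL),0])
R0=R.from_euler('xyz',[np.pi,0,np.pi+YL])
eul=lambda r:r.as_euler('xyz')
def tip(t,up=0):
    piv=np.array([*C,40])+66*ex; g=np.array([*C,50])-50*ex
    Q=R.from_rotvec(ey*t); return piv+Q.apply(g-piv)+[0,0,up], eul(Q*R0)
E
python3 - <<'E'
from h import *
p,o=tip(0)
robot.move_ptp(p+[0,0,70],o); robot.move_gripper(.5)
print(robot.move_linear(p,o,speed=80,f_stop=8), robot.current_tcp_pos())
robot.move_gripper(0); print(robot.current_gripper_width(),robot.current_finger_force(),robot.current_t())
for t in (.1,.2,.27): 
    robot.move_linear(*tip(t),speed=30)
robot.sleep(.3)
print(robot.current_gripper_width(),robot.current_contact_force(),robot.current_t(),robot.current_tcp_pos(),p)
d=robot.get_image("side"); cv2.imwrite('pics/s1.png',cv2.resize(d['img'][120:320,180:460],None,fx=2.5,fy=2.5))
E
```

```text
False [458.44521283 -11.480277    50.36737952]
0.10343123397862408 29.999831914901733 5.45
0.10507888742880035 [ 0.65758034  0.40617749 -0.18822067] 7.2583 [464.01944841 -13.49078309  80.54200295] [458.03136436 -11.35510963  50.        ]
```

View pics/s1.png

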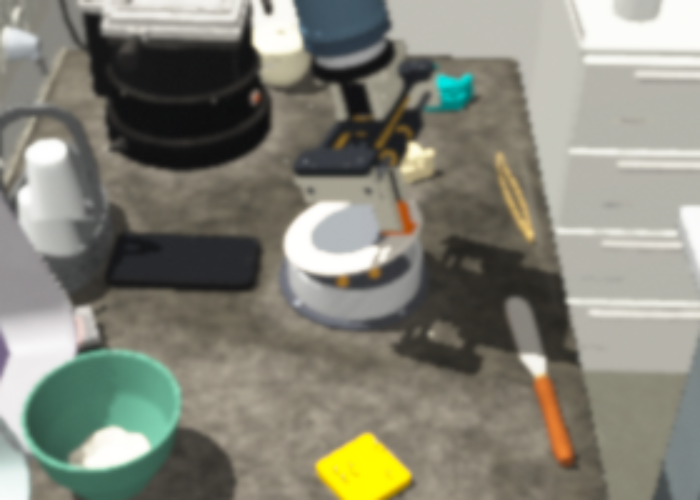

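The side crop shows the lid tipped up with the orange tab held at about (403,217) and the far edge still on the rim. Next I'll lift it, carry it over and lay it down.

```bash
python3 - <<'E'
from h import *
robot.move_linear(*tip(.27,40),speed=100)
p,o=tip(0); robot.move_linear([p[0],p[1],190],o,speed=120)
g=np.array([540,385.,0])-50*ex
robot.move_linear([g[0],g[1],190],o,speed=250)
robot.move_linear([g[0],g[1],45],o,speed=120)
robot.sleep(.2); d=robot.get_image("side"); cv2.imwrite('pics/s2.png',cv2.resize(d['img'][180:400,150:470],None,fx=2.2,fy=2.2))
print(robot.move_linear([g[0],g[1],12],o,speed=25,f_stop=2.5),robot.current_tcp_pos(),robot.current_contact_force(),robot.current_t(),robot.current_gripper_width())
E
```

```text
True [492.91066213 402.07838813  14.1472162 ] [ 0.22505745 -0.05496854  4.83071749] 13.125 0.10267920209344125
```

View pics/s2.png

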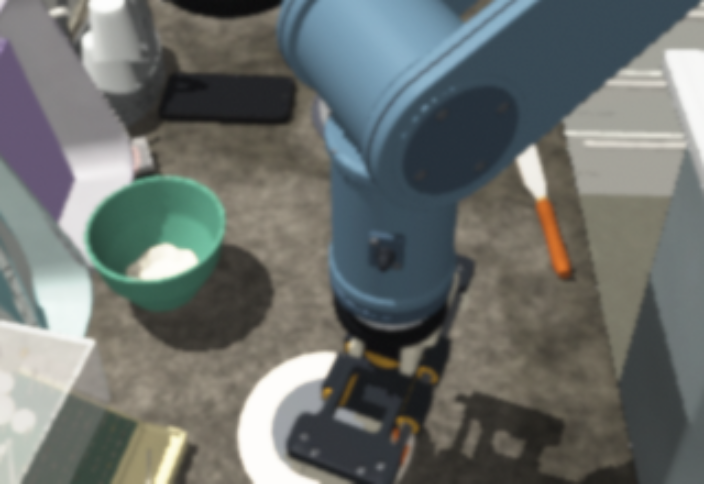

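The lid is down at the height expected for lying flat. Now I'll release it and look at the open seat and the cast from straight above.

```bash
python3 - <<'E'
from h import *
robot.move_gripper(.35); robot.sleep(.3)
p=robot.current_tcp_pos(); robot.move_linear([p[0],p[1],150],speed=150)
robot.move_ptp([505,-108.5,200],[np.pi,0,np.pi/2]); robot.sleep(.2)
w=robot.get_image("wrist"); cv2.imwrite('pics/w1.png',w['img']); 
hsv=cv2.cvtColor(w['img'],cv2.COLOR_BGR2HSV)
c=big(cv2.inRange(hsv,(95,120,60),(125,255,255)),(200,20,440,220)); print('pad',len(c),cv2.minEnclosingCircle(c.astype(np.float32)),cv2.minEnclosingCircle(proj(w,c,32)))
robot.move_ptp([452,-305,200],[np.pi,0,np.pi/2]); robot.sleep(.2)
w=robot.get_image("wrist"); hsv=cv2.cvtColor(w['img'],cv2.COLOR_BGR2HSV)
print(w['eye'])
c=big(cv2.inRange(hsv,(12,25,130),(40,160,255)),(230,20,420,200)); P=proj(w,c,17)
print('cast',cv2.approxPolyDP(cv2.convexHull(P),2.5,True)[:,0],cv2.minAreaRect(P),cv2.boundingRect(c.astype(np.float32)))
x,y=c.mean(0).astype(int); cv2.imwrite('pics/c1.png',cv2.resize(w['img'][y-50:y+50,x-60:x+60],None,fx=6,fy=6,interpolation=cv2.INTER_CUBIC)); print(x,y)
d=robot.get_image("top"); hsv=cv2.cvtColor(d['img'],cv2.COLOR_BGR2HSV)
c=big(cv2.inRange(hsv,(0,0,150),(179,50,255)),(105,160,200,250));P=proj(d,c,10,False);print('lid',cv2.minEnclosingCircle(P),robot.current_t())
E
```

```text
pad 45 ((314.7162170410156, 104.8648681640625), 8.328908920288086) ((504.3901062011719, -29.219573974609375), 8.896514892578125)
[ 453.50056148 -222.77798248  366.91521213]
cast [[ 458.7312  -165.94469]
 [ 434.402   -164.65714]
 [ 422.18713 -186.31317]
 [ 416.4888  -211.24341]
 [ 411.38168 -256.6461 ]
 [ 430.28946 -292.7448 ]
 [ 438.33286 -296.3017 ]
 [ 487.73138 -283.25278]
 [ 495.32895 -262.3167 ]
 [ 487.74628 -207.83255]] ((449.03094482421875, -228.61624145507812), (82.65673828125, 130.8145751953125), 8.369974136352539) (279, 52, 75, 116)
313 117
lid ((539.6732177734375, 386.952392578125), 70.15897369384766) 18.325
```

View pics/w1.png

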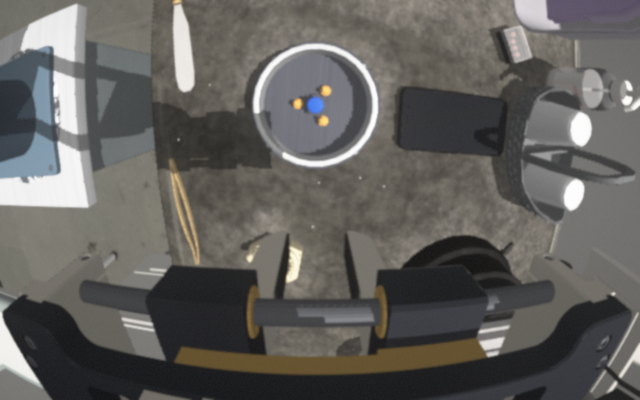

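View pics/c1.png

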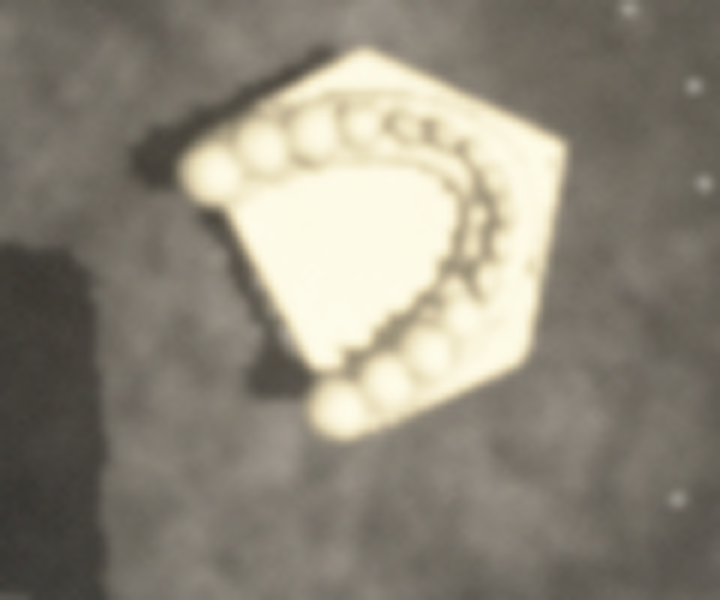

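The wrist picture shows the open seat with the blue pad at (315,105) and three brass stops around it. In the crop the cast has its apex at (567,145), side corners at (365,45) and (530,355), and back edge (230,205)–(315,370). I'll compute its pose from those and grasp it.

```bash
python3 - <<'E'
from h import *
w=robot.get_image("wrist")
F=lambda a,z=17: plane(w,253+a[0]/6,67+a[1]/6,z,True)
A,S1,S2,B1,B2=[F(a) for a in((567,145),(365,45),(530,355),(230,205),(315,370))]
n=lambda v:np.array([-v[1],v[0]])/np.linalg.norm(v)
d1=n(S2-S1);d2=n(B2-B1); 
ang=[np.arctan2(*d[::-1]) for d in(d1,d2)]; print(ang,np.linalg.norm(S1-S2))
y=np.mean(ang); e=np.array([np.cos(y),np.sin(y)]); f=np.array([-e[1],e[0]])
xm=((A@e-33)+((B1+B2)@e/2+30))/2; print('x span',A@e-(B1+B2)@e/2)
yc=np.mean([A@f,(S1+S2)@f/2]); print(A@f,(S1+S2)@f/2,(B1+B2)@f/2)
c=xm*e+yc*f; print('cast',c,y)
np.save('cast.npy',[*c,y])
g=c+1.5*e; o=[np.pi,0,np.pi/2+y]
robot.move_gripper(1); robot.move_ptp([*g,100],o)
print(robot.move_linear([*g,2.5],o,speed=80,f_stop=6),robot.current_tcp_pos())
robot.move_gripper(0); print(robot.current_gripper_width()*93,robot.current_finger_force())
robot.move_linear([*robot.current_tcp_pos()[:2],90],speed=80); robot.sleep(.2)
print(robot.current_gripper_width()*93,robot.current_contact_force(),robot.current_t())
d=robot.get_image("side"); cv2.imwrite('pics/s3.png',cv2.resize(d['img'][90:260,240:460],None,fx=3,fy=3))
E
```

```text
[np.float64(0.48800304072385625), np.float64(0.4646694448400617)] 66.03531086893192
x span 61.0743430856092
-410.12573013163836 -409.5182164131769 -409.18886947558144
cast [ 459.62364007 -224.00891367] 0.47633624278195896
False [ 461.355392   -223.5770984     2.99774655]
63.014411561449315 29.999942779541016
63.17094065670341 [-0.29516247 -0.21717256 -1.41779973] 23.425
```

View pics/s3.png

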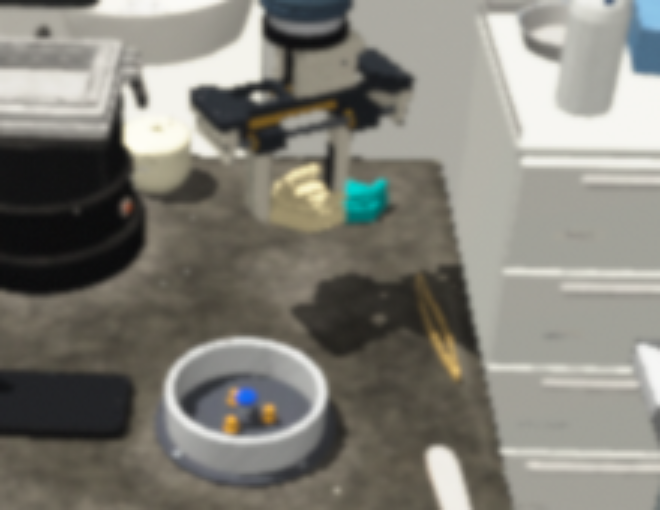

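The cast is held level between the fingers (width 63 mm, as expected), at about (305,197) in the crop. Next I'll carry it over the seat and press it down.

```bash
python3 - <<'E'
from h import *
y=np.load('cast.npy')[2]; g=np.array([504.7,-28.9])+1.5*np.array([np.cos(y),np.sin(y)]); o=[np.pi,0,np.pi/2+y]
robot.move_linear([*g,90],o,speed=120)
robot.move_linear([*g,38],o,speed=60); robot.sleep(.2)
print(robot.current_tcp_pos(),robot.current_contact_force())
print(robot.move_linear([*g,20],o,speed=10,f_stop=14),robot.current_tcp_pos(),robot.current_contact_force())
robot.sleep(.5); print(robot.current_tcp_pos(),robot.current_eef_rot(),robot.current_contact_force(),robot.current_ft_torque(),robot.current_gripper_width()*93,robot.current_t())
d=robot.get_image("side"); cv2.imwrite('pics/s4.png',cv2.resize(d['img'][130:290,250:410],None,fx=3.7,fy=3.7))
E
```

```text
[506.32329572 -28.29611931  38.3778078 ] [ 0.70318962  0.79363955 -1.15665469]
True [506.08921959 -28.24231014  22.66636744] [-0.2059686   0.03912451  6.08323516]
[506.0698705  -28.22455329  22.69816554] [3.14155576e+00 1.12688976e-04 2.04719467e+00] [-1.32159024  0.44671803  5.4609818 ] [0.03800501 0.023441   0.02760791] 63.092445847563035 28.4167
```

View pics/s4.png

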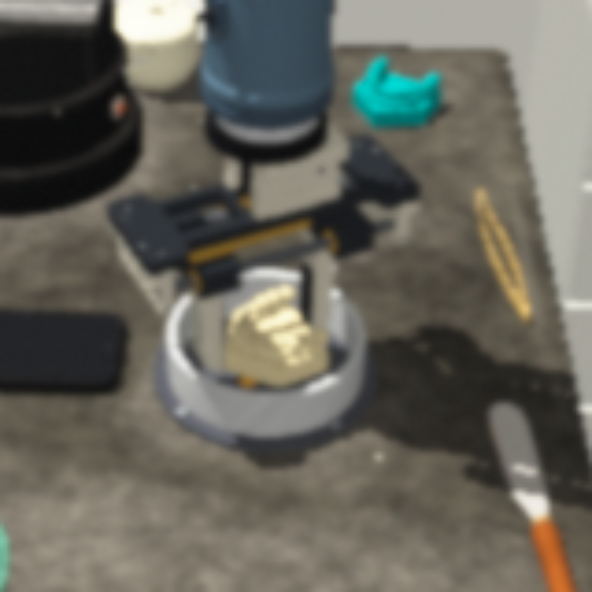

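The cast is in the seat, upright around (275,340), at the expected height, but the bearing force looks marginal. I'll press a bit more, watching the force.

```bash
python3 - <<'E'
from h import *
p=robot.current_tcp_pos(); z=22.67
F=lambda: np.mean([(robot.sleep(.03),robot.current_contact_force())[1] for _ in range(8)],0).round(2)
print(F())
for k in range(8):
    z-=.3
    s=robot.move_linear([p[0],p[1],z],speed=4,f_stop=10); robot.sleep(.15); f=F()
    print(round(z,2),s,robot.current_tcp_pos()[2].round(2),f,robot.current_t())
    if f[2]>15: break
E
```

```text
[-0.96  0.12  5.72]
22.37 False 22.6 [-2.44  0.47  6.81] 29.5167
22.07 False 22.58 [-3.11  0.39  9.09] 30.1833
21.77 False 22.55 [-4.12  0.7  12.03] 30.85
21.47 False 22.52 [-5.11  0.57 14.75] 31.5167
21.17 False 22.5 [-5.55  1.07 17.15] 32.1833
```

Force now rises with almost no motion, so the cast is on the hard stops: about 18 N in total, roughly 10 N of it on the stops. I'll check that it is steady and hand in.

```bash
python3 - <<'E'
from h import *
robot.sleep(.6); print(robot.current_tcp_pos(),robot.current_contact_force(),robot.current_finger_force(),robot.current_gripper_width()*93)
print(robot.hand_in())
E
```

```text
[506.11768143 -28.22560888  22.514682  ] [-5.88154455  1.50046363 17.26053515] 30.00316232442856 62.96891737222197
the job is handed in; nothing more can be done
None
```

I handed the job in at about 33 s: the lid was tipped, lifted off and laid flat on the worktop, and the cast is held pressed on the brass stops with about 10 N (estimated from the wrist force); no verdict came back.

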